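# Start two tea timers by fingertip

## Task

Two mugs of tea have just been poured and need timing: with the fingertips, press down the button of the yellow kitchen timer, and then that of the blue one, gently, until each is fully in (it stays in). Leave the red and green timers unpressed, and do not lift or shift any timer or anything else on the cabinet; finish clear of everything.

Things in the scene. Friction and masses are not known exactly. Their poses are not given: they have to be found in the camera images.
- yellow_timer: kitchen timer with a yellow button: a loose round black puck 66 mm across and 36 mm high (0.1 to 0.25 kg) that stands on the surface; origin at the centre of its underside, z up along its axis; the button is in the middle of its top
- yellow_top (a point): centre of the top face of the yellow button, a flat round cap 34 mm across; stands 48 mm above the surface (12 mm proud of the puck) when the button is out, 40 mm (4 mm proud) when fully in; the point moves with the button
- yellow_button (a joint): how far the yellow button is pressed in, m: 0 = out (all start so), 0.008 = fully in, against a stop; it slides straight down, takes about 3 N to move, and stays in when let go (no return spring); its cap is soft and gives a further 1 mm per 4 N under the finger, up to 4 mm, springing back when let go, so the finger goes down about 9 to 10 mm in all for the whole travel
- blue_timer: kitchen timer with a blue button: a loose round black puck 66 mm across and 36 mm high (0.1 to 0.25 kg) that stands on the surface; origin at the centre of its underside, z up along its axis; the button is in the middle of its top
- blue_top (a point): centre of the top face of the blue button, a flat round cap 34 mm across; stands 48 mm above the surface (12 mm proud of the puck) when the button is out, 40 mm (4 mm proud) when fully in; the point moves with the button
- blue_button (a joint): how far the blue button is pressed in, m: 0 = out (all start so), 0.008 = fully in, against a stop; it slides straight down, takes about 3 N to move, and stays in when let go (no return spring); its cap is soft and gives a further 1 mm per 4 N under the finger, up to 4 mm, springing back when let go, so the finger goes down about 9 to 10 mm in all for the whole travel
- red_timer: kitchen timer with a red button: a loose round black puck 66 mm across and 36 mm high (0.1 to 0.25 kg) that stands on the surface; origin at the centre of its underside, z up along its axis; the button is in the middle of its top
- red_top (a point): centre of the top face of the red button, a flat round cap 34 mm across; stands 48 mm above the surface (12 mm proud of the puck) when the button is out, 40 mm (4 mm proud) when fully in; the point moves with the button
- red_button (a joint): how far the red button is pressed in, m: 0 = out (all start so), 0.008 = fully in, against a stop; it slides straight down, takes about 3 N to move, and stays in when let go (no return spring); its cap is soft and gives a further 1 mm per 4 N under the finger, up to 4 mm, springing back when let go, so the finger goes down about 9 to 10 mm in all for the whole travel
- green_timer: kitchen timer with a green button: a loose round black puck 66 mm across and 36 mm high (0.1 to 0.25 kg) that stands on the surface; origin at the centre of its underside, z up along its axis; the button is in the middle of its top
- green_top (a point): centre of the top face of the green button, a flat round cap 34 mm across; stands 48 mm above the surface (12 mm proud of the puck) when the button is out, 40 mm (4 mm proud) when fully in; the point moves with the button
- green_button (a joint): how far the green button is pressed in, m: 0 = out (all start so), 0.008 = fully in, against a stop; it slides straight down, takes about 3 N to move, and stays in when let go (no return spring); its cap is soft and gives a further 1 mm per 4 N under the finger, up to 4 mm, springing back when let go, so the finger goes down about 9 to 10 mm in all for the whole travel
- striped_mug: white mug with coloured stripes, 93 x 127 x 96 mm high, standing behind the timers; loose, to be left alone; origin at surface level under the middle of its whole extent, handle included; z up
- orange_mug: plain orange-red mug, 82 x 115 x 90 mm high, standing behind the timers; loose, to be left alone; origin at surface level under the middle of its whole extent, handle included; z up
- big_jar: glass storage jar with a red lid, 89 mm across, 166 mm high, at the back; loose, to be left alone; origin at surface level under the middle of its whole extent, handle included; z up
- bottle: bottle with a gold cap, 62 mm across, 237 mm high, in the back right corner; loose, to be left alone; origin at surface level under the middle of its whole extent, handle included; z up
- carafe: glass coffee carafe with a black lid and handle, 120 x 161 x 116 mm high, at the back left; loose, to be left alone; origin at surface level under the middle of its whole extent, handle included; z up
- tea_box: small dark carton, 60 x 67 x 76 mm high, at the right-hand edge; loose, to be left alone; origin at surface level under the middle of its whole extent, handle included; z up
Not all that is in view belongs to the job. Leave any turquoise look-alike of the green_timer alone.

How it is judged:
On the way, in this order (a step that is already met when the one before it is completed fails the run):
1. a fingertip has pressed the yellow button in by more than 6 of its 8 mm (value of joint yellow_button above 0.006 m and contact force between the fingers and yellow_timer above 0.3 N), for 0.05 s.
2. then a fingertip has pressed the blue button in by more than 6 of its 8 mm (value of joint blue_button above 0.006 m and contact force between the fingers and blue_timer above 0.3 N), for 0.05 s.
At the end, for the whole second after the job is handed in: Yellow and blue buttons in by more than 6 mm, red and green out (under 1 mm); every timer upright (0.1 rad), at rest and within 15 mm of where it stood; mugs, jar, bottle, carafe and carton within 20 mm of where they stood and upright (value of joint each of yellow_button, blue_button above 0.006 m and value of joint each of red_button, green_button below 0.001 m and distance of each of yellow_timer, blue_timer, red_timer, green_timer from where it was at the start of the episode below 0.015 m and angle between each of yellow_timer, blue_timer, red_timer, green_timer's own z axis and vertical below 0.1 rad and linear speed of each of yellow_timer, blue_timer, red_timer, green_timer below 0.01 m/s and distance of each of striped_mug, orange_mug, big_jar, bottle, carafe, tea_box from where it was at the start of the episode below 0.02 m and angle between each of striped_mug, orange_mug, big_jar, bottle, carafe, tea_box's own z axis and vertical below 0.2 rad); the robot touches nothing.
It fails at once if the red or the green button is pressed in by more than 1 mm (value of joint any of red_button, green_button above 0.001 m).
It fails at once if a timer is lifted more than 8 mm (height (world z) of any of yellow_timer, blue_timer, red_timer, green_timer above 0.008 m).
It fails at once if a timer is shoved more than 15 mm from its place (distance of any of yellow_timer, blue_timer, red_timer, green_timer from where it was at the start of the episode above 0.015 m).
It fails at once if a timer is pressed with more than 30 N (contact force between any of the fingers, the arm and yellow_timer above 30 N or contact force between any of the fingers, the arm and blue_timer above 30 N or contact force between any of the fingers, the arm and red_timer above 30 N or contact force between any of the fingers, the arm and green_timer above 30 N).
It fails at once if a mug, the jar, the bottle, the carafe or the carton is moved more than 20 mm or tipped (distance of any of striped_mug, orange_mug, big_jar, bottle, carafe, tea_box from where it was at the start of the episode above 0.02 m or angle between any of striped_mug, orange_mug, big_jar, bottle, carafe, tea_box's own z axis and vertical above 0.2 rad).
It also fails if it takes over 46 s, if anything falls off the work surface, if the arm or the gripper's body presses on something with over 40 N, if the wrist force passes 120 N, or if a joint passes its speed limit or range.

## Robot

A 7-joint arm with a two-finger parallel gripper is mounted at the origin on a cart in front of the work surface, level with it; the furniture and walls round the work are solid. World frame = base frame: x ahead of the robot, y to its left, z up, the work surface at z = 0. Lengths are in m, angles in rad, forces in N, time in s.
With the tool pointing down it reaches from about 0.4 to 0.875 m from the base axis. Payload 6.5 kg.
Tool frame: the origin (TCP) lies between the finger pads; the fingertips stand arm.tip_reach ahead of it and the grasp point (between the pads) lies 3 mm ahead of it (arm.tip_reach is the distance from the TCP to the fingertips, in m); x points along the fingers, y is the direction in which the jaws open and shut, and the axes are right-handed (so a half turn about x gives the same grasp; the last joint's range is limited). The gripper opens to 88 mm and grips with 3 to 60 N. Pads are 18 mm wide; open, the fingers measure 123 mm over their backs; the gripper's body (75 mm by 187 mm) begins 45 mm behind the grasp point.
Start: joints at [1.052, 0.536, -0.004, 1.538, 0.003, 1.067, -0.071], TCP at [0.284, -0.584, 0.261] pointing down, gripper open.
Joint ranges: [-2.7, 2.7], [-0.37, 2.16], [-1.27, 1.26], [0.24, 2.4], [-1.31, 4.45], [0.19, 1.91], [-2.76, 2.76]. Speed limits (rad/s): [2.39, 2.39, 3.14, 3.14, 3.14, 3.14, 3.14].

## Interface

Orientations are given as a unit quaternion [x, y, z, w].
In Python, from bench import arm gives the robot as it stands.
- The arm moves only by the tool play_rows, never from a script. Its argument "steps" is a list that holds one entry, the list of rows, each a list of 7 numbers: the shift along the tool's x, y, z in units of 500 mm (1.0 is 500 mm), then the turn, a rotation vector about the tool's x, y, z in units of 0.08 rad (1.0 is 0.08 rad), then the finger opening in mm, from 0 to 88.1. In form: [[[dx, dy, dz, rx, ry, rz, jaw], ...]]. A call has 1 to 8 rows; each row shifts and turns the commanded pose from where the row before left it, along the tool's axes as they then stand; what a row does not reach is not made up. A row lasts 1/10 s, in which the tool goes at most 50 mm and 8.59 degrees, less where a joint would pass 70% of its speed; a pose out of reach is approached as far as the arm can. A call with a number of a shift or a turn outside -1 to 1 is refused whole. A call with a gripper value outside its range is refused whole. The fingers move at their own pace and stop on an object; "grip_force" is the grip in N (left out, the last holds). Time passes only in rows, so rows that do not move let the fingers close. It gives the time, the measured TCP pose, the force and the opening at its end, in the units of the state.
- arm.observe(): the state, without advancing time (a new reading comes with each control period).
- arm.grab_frame(name): name is "scene" or "side" or "wrist"; returns the picture (420x560x3 uint8, red, green, blue); there is no depth.
- arm.get_calibration(name): a dict with "fx", "fy", "cx", "cy" (pixels), "origin" and "attitude" of the camera in the world; the wrist camera has in their place "hand_eye" (4x4, takes a point from camera to tool coordinates, whose origin is the TCP and whose axes are the tool frame's). Camera axes: x right, y down, z forward; pixel columns grow to the right and rows downward; lengths in m; the calibration is good to about 2 mm. A picture is of the moment at which its call begins: read the wrist's pose just before it. get_calibration takes no time and is no camera call.
- arm.finish_job(): hands the job in, once; it reports no verdict.
The state is a dict: "time_s": time; "joint_positions": joint angles; "qvel": joint speeds; "joint_torque": joint torques, N m; "tcp_pos": TCP position; "tool_rot": TCP orientation; "wrist_force": force on the tool from outside, world axes, zero at the start; "torque": the same for the moment, N m; "width": finger opening in m.
Only numpy, scipy, OpenCV 4.12 (cv2) and the standard library are available. Lean on these libraries where they do the work, as an engineer would, in place of code of your own. Each camera call takes 0.05 s, during which the arm holds its last target. There are 200 camera calls.

## Working session

There is one attempt and no reset: what is moved stays moved. The work goes in short steps, Python scripts to look and compute and a tool call to move; the robot and the scene stay as the last step left them, time stands still between calls to the robot, and variables do not carry over. Pictures are saved under pics/ and viewed, about 8 in all and at most 12, crops included, and the job is handed in when it is done.

Besides the shell and the picture viewer there is one more tool, called after "Emit:" as name([rows], argument=value, ...), one row to a line, values as JSON. play_rows: Moves the arm, as the interface text tells. Its arguments: {"type":"object","properties":{"steps":{"type":"array","items":{"type":"array","items":{"type":"array","items":{"type":"number"}}}},"grip_force":{"type":"number"}},"required":["steps"]}

```bash
mkdir -p pics; ls; python3 - <<'E'
from bench import arm
import cv2
print(arm.observe()); print(arm.tip_reach)
for n in ("scene","side","wrist"):
    f=arm.grab_frame(n); cv2.imwrite(f"pics/{n}0.png",f[:,:,::-1]); print(n,arm.get_calibration(n))
E
```

```text
pics
{'time_s': 0.0, 'joint_positions': array([ 1.05181884,  0.53716685, -0.00442121,  1.53885115,  0.00259378,
        1.06731329, -0.07120791]), 'qvel': array([-0.00204564,  0.00146172,  0.00060248, -0.00065852, -0.0004186 ,
        0.0005942 ,  0.00103485]), 'joint_torque': array([-3.88370245e-04, -5.70985401e+01,  9.90740620e-01, -2.51601183e+01,
       -5.62599837e-02,  1.78522104e-02,  1.61448688e-04]), 'tcp_pos': array([ 0.28407992, -0.58399635,  0.25984734]), 'tool_rot': array([-0.6888777 , -0.15931787,  0.68924203, -0.15814792]), 'wrist_force': array([ 0.08183849,  0.77542758, -0.12563461]), 'torque': array([ 0.00855216, -0.02815336, -0.01922534]), 'width': 0.08838000622798006}
0.022
scene {'fx': 430.16783955118177, 'fy': 430.16783955118177, 'cx': 267.442555594408, 'cy': 210.90627606907728, 'origin': array([-0.16133539,  0.59609614,  0.74435032]), 'attitude': array([-0.37155601,  0.81280041, -0.40274252,  0.19773742])}
side {'fx': 457.55505310402816, 'fy': 457.55505310402816, 'cx': 271.4495048193854, 'cy': 205.71843887537747, 'origin': array([0.25063838, 0.91364756, 0.97640359]), 'attitude': array([-0.14042605,  0.91105463, -0.38154791,  0.0684191 ])}
wrist {'fx': 352.55051803846715, 'fy': 352.55051803846715, 'cx': 281.86328370260964, 'cy': 208.75608902340824, 'hand_eye': array([[-3.73975559e-04, -3.11828487e-01,  9.50138335e-01,
        -1.23974571e-01],
       [ 9.99999200e-01,  1.03156748e-03,  7.32153793e-04,
         9.47780997e-04],
       [-1.20843822e-03,  9.50137848e-01,  3.11827851e-01,
        -8.14864224e-02],
       [ 0.00000000e+00,  0.00000000e+00,  0.00000000e+00,
         1.00000000e+00]])}
```

View pics/scene0.png

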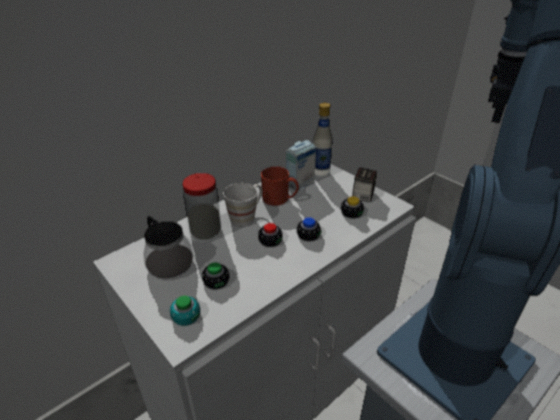

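View pics/side0.png

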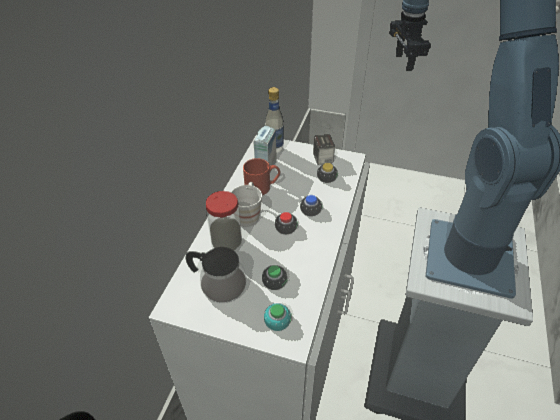

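The scene view shows yellow at (353,202), blue (309,223), red (270,230) and green (215,270), with the turquoise look-alike at (184,302). The side view shows yellow at (328,167) and blue at (312,201). There is a gold bottle cap at (324,110) too, but only the (353,202) one is a black puck with a yellow cap. Next I measure by colour and check with an enlarged crop.

```bash
cat > h.py <<'E'
import numpy as np, cv2
from scipy.spatial.transform import Rotation as R
from bench import arm
HUE=dict(yellow=(18,34),blue=(105,128),red=(-6,6),green=(45,75))
def cam(name,obs=None):
    c=arm.get_calibration(name)
    if name!="wrist": return c,R.from_quat(c["attitude"]).as_matrix(),np.array(c["origin"])
    T=np.array(c["hand_eye"]);A=R.from_quat(obs["tool_rot"]).as_matrix()
    return c,A@T[:3,:3],A@T[:3,3]+obs["tcp_pos"]
def ray(c,M,px):
    d=M@np.array([(px[0]-c["cx"])/c["fx"],(px[1]-c["cy"])/c["fy"],1.]);return d/np.linalg.norm(d)
def onplane(c,M,o,px,z):
    d=ray(c,M,px);return o+d*(z-o[2])/d[2]
def blob(img,col,near,r=14):
    hsv=cv2.cvtColor(img,cv2.COLOR_RGB2HSV).astype(int)
    h=(hsv[...,0]+90)%180-90 if col=="red" else hsv[...,0]
    lo,hi=HUE[col];m=((h>=lo)&(h<=hi)&(hsv[...,1]>120)&(hsv[...,2]>50)).astype(np.uint8)
    roi=np.zeros_like(m);cv2.circle(roi,tuple(map(int,near)),r,1,-1);m&=roi
    n,_,st,ce=cv2.connectedComponentsWithStats(m)
    k=1+np.argmax(st[1:,4]);return ce[k],st[k]
E
python3 - <<'E'
from h import *
near=dict(yellow=((353,202),(328,167)),blue=((309,223),(312,201)),red=((270,230),(286,217)),green=((215,270),(274,271)))
ims=[cv2.imread(f"pics/{n}0.png")[:,:,::-1].copy() for n in("scene","side")]
for k,v in near.items():
    rs=[]
    for n,im,p in zip(("scene","side"),ims,v):
        px,st=blob(im,k,p);c,M,o=cam(n);P=onplane(c,M,o,px,.045);rs.append((o,ray(c,M,px)));print(k,n,px.round(1),st,P.round(4))
    (a,d),(b,e)=rs;t=np.linalg.lstsq(np.c_[d,-e],b-a,rcond=None)[0]
    print("  tri",((a+d*t[0]+b+e*t[1])/2).round(4),"gap",np.linalg.norm(a+d*t[0]-b-e*t[1]).round(4))
a=cv2.resize(ims[0][150:330,140:420],None,fx=2.8,fy=2.8,interpolation=cv2.INTER_CUBIC)
cv2.imwrite("pics/crop.png",a[:,:,::-1])
E
```

```text
yellow scene [352.8 200.5] [347 196  12  10  86] [ 0.443  -0.2071  0.045 ]
yellow side [327.3 166.6] [323 163  10   8  62] [ 0.4441 -0.2073  0.045 ]
  tri [ 0.4444 -0.209   0.0435] gap 0.0002
blue scene [308.8 222.2] [303 217  13  11 103] [ 0.4553 -0.047   0.045 ]
blue side [310.7 198.9] [306 196  11   8  66] [ 0.4573 -0.0475  0.045 ]
  tri [ 0.4578 -0.0499  0.0423] gap 0.0005
red scene [269.6 227.8] [263 223  14  11 108] [0.5058 0.0448 0.045 ]
red side [285.5 216.7] [280 212  12  10  90] [0.5075 0.0441 0.045 ]
  tri [0.5079 0.0428 0.0431] gap 0.0007
green scene [213.8 267.8] [207 263  14  11 112] [0.48   0.2371 0.045 ]
green side [275.7 271.6] [271 268   9   7  25] [0.4755 0.2375 0.045 ]
  tri [0.4745 0.2406 0.0504] gap 0.0014
```

View pics/crop.png

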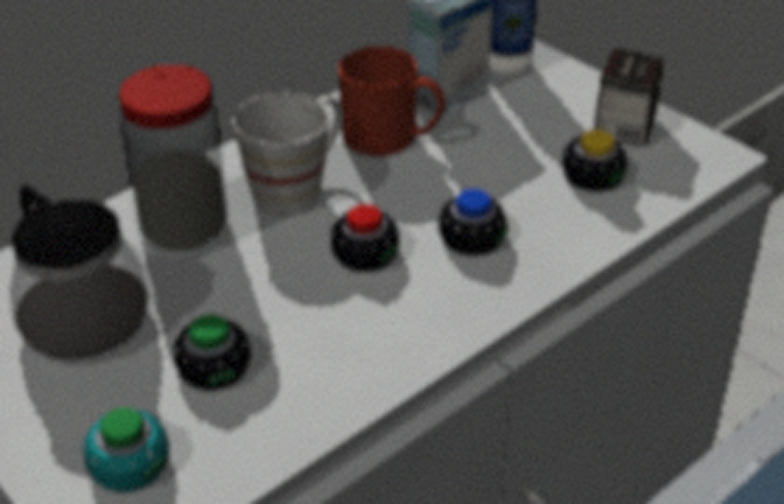

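Confirmed: four black pucks, with yellow at far right next to the dark carton, and the green-capped turquoise one is the decoy. The triangulated heights (~0.043–0.05) fit. Now I plan the approach above yellow.

```bash
cat >> h.py <<'E'
def plan(p,yaw_y=None):
    """tool-axis shift (500mm units) and turn (0.08 units) to TCP p, pointing down, tool y along yaw_y"""
    s=arm.observe();A=R.from_quat(s["tool_rot"]).as_matrix()
    y=A[:,1].copy() if yaw_y is None else np.array(yaw_y,float)
    y[2]=0;y/=np.linalg.norm(y);x=np.array([0,0,-1.]);B=np.c_[x,y,np.cross(x,y)]
    rv=R.from_matrix(A.T@B).as_rotvec()
    print("t",round(s["time_s"],2),"tcp",s["tcp_pos"].round(4),"F",s["wrist_force"].round(2),"w",round(s["width"],4))
    print("A",A.round(3).tolist())
    print("shift/500mm in current tool",(A.T@(np.array(p)-s["tcp_pos"])/.5).round(4),"after turn",(B.T@(np.array(p)-s["tcp_pos"])/.5).round(4),"turn/.08",(rv/.08).round(3))
E
python3 - <<'E'
from h import *
plan([.443,-.207,.20],[0,1,0]); plan([.443,-.207,.20],[0,-1,0])
im=cv2.imread("pics/scene0.png")
c,M,o=cam("scene")
for n,px,z in(("teabox top",(366,173),.076),("bottle base",(322,174),0),("orange",(277,200),0),("striped",(243,219),0)): print(n,onplane(c,M,o,px,z).round(3))
E
```

```text
t 0.15 tcp [ 0.2842 -0.5841  0.2601] F [-0.22  0.58  0.48] w 0.088
A [[-0.001, 0.438, -0.899], [0.001, -0.899, -0.438], [-1.0, -0.001, 0.0]]
shift/500mm in current tool [ 0.1208 -0.5391 -0.6157] after turn [0.1202 0.7542 0.3177] turn/.08 [-3.361e+01 -2.100e-02  7.000e-03]
t 0.15 tcp [ 0.2842 -0.5841  0.2601] F [-0.22  0.58  0.48] w 0.088
A [[-0.001, 0.438, -0.899], [0.001, -0.899, -0.438], [-1.0, -0.001, 0.0]]
shift/500mm in current tool [ 0.1208 -0.5391 -0.6157] after turn [ 0.1202 -0.7542 -0.3177] turn/.08 [5.66e+00 5.00e-03 1.60e-02]
teabox top [ 0.482 -0.306  0.076]
bottle base [ 0.647 -0.299  0.   ]
orange [ 0.635 -0.093  0.   ]
striped [0.629 0.04  0.   ]
```

Emit:
play_rows([
  [[0, 0, 0, 0.94, 0, 0, 0], [0, 0, 0, 0.94, 0, 0, 0], [0, 0, 0, 0.94, 0, 0, 0], [0, 0, 0, 0.94, 0, 0, 0], [0, 0, 0, 0.94, 0, 0, 0], [0, 0, 0, 0.94, 0, 0, 0], [0, -0.08, -0.03, 0, 0, 0, 0], [0, -0.08, -0.03, 0, 0, 0, 0]],
], grip_force=5)

```text
time_s: 0.95
tcp_pos: [0.3137, -0.504, 0.2601]
tool_rot: [-0.707, 0.0, 0.707, 0.0]
wrist_force: [0.3, 0.5, 0.8]
width: 0.0259
```

Emit:
play_rows([
  [[0.015, -0.08, -0.03, 0, 0, 0, 0], [0.015, -0.08, -0.03, 0, 0, 0, 0], [0.015, -0.08, -0.03, 0, 0, 0, 0], [0.015, -0.08, -0.03, 0, 0, 0, 0], [0.015, -0.08, -0.03, 0, 0, 0, 0], [0.015, -0.08, -0.03, 0, 0, 0, 0], [0.015, -0.05, -0.03, 0, 0, 0, 0], [0.015, -0.03, -0.02, 0, 0, 0, 0]],
])

```text
time_s: 1.75
tcp_pos: [0.4297, -0.2215, 0.2004]
tool_rot: [0.707, 0.002, -0.707, 0.001]
wrist_force: [-0.3, -0.3, -0.2]
width: 0.0006
```

Emit:
play_rows([
  [[0, 0, 0, 0, 0, 0, 0], [0, 0, 0, 0, 0, 0, 0]],
])

```text
time_s: 1.95
tcp_pos: [0.4284, -0.2247, 0.2007]
tool_rot: [-0.707, -0.001, 0.707, -0.001]
wrist_force: [-0.9, 0.3, 0.4]
width: 0.0004
```

```bash
python3 - <<'E'
from h import *
plan([.443,-.207,.15],[0,-1,0])
s=arm.observe();f=arm.grab_frame("wrist");cv2.imwrite("pics/w1.png",f[:,:,::-1])
c,M,o=cam("wrist",s)
d=M.T@(np.array([.443,-.207,.048])-o);near=(d[0]/d[2]*c["fx"]+c["cx"],d[1]/d[2]*c["fy"]+c["cy"]);print("expect",near)
px,st=blob(f,"yellow",near,60);print(px,st,onplane(c,M,o,px,.048))
E
```

```text
t 1.95 tcp [ 0.4284 -0.2247  0.2007] F [-0.86  0.34  0.45] w 0.0004
A [[-0.001, 0.002, -1.0], [-0.0, -1.0, -0.002], [-1.0, 0.0, 0.001]]
shift/500mm in current tool [ 0.1013 -0.0353 -0.0293] after turn [ 0.1013 -0.0354 -0.0292] turn/.08 [ 0.023  0.009 -0.002]
expect (np.float64(258.7905487312796), np.float64(180.85790787807352))
[266.55623565 174.79648049] [ 247  155   40   41 1307] [ 0.44799607 -0.21330255  0.048     ]
```

View pics/w1.png

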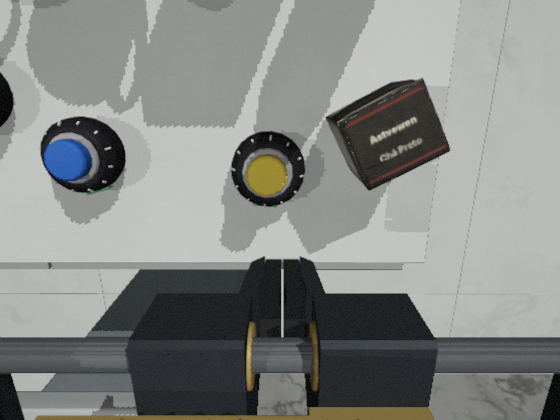

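The view shows yellow at (267,175), cap 40 px across as expected for 34 mm, blue at (67,160), and the carton at (390,130), clear of the fingers. The wrist view and the fixed views agree within 6 mm, so I go to (0.447,-0.212), tip about 10 mm above the cap.

Emit:
play_rows([
  [[0.02, -0.013, -0.019, 0, 0, 0, 0], [0.05, -0.012, -0.018, 0, 0, 0, 0], [0.05, 0, 0, 0, 0, 0, 0], [0.05, 0, 0, 0, 0, 0, 0], [0.04, 0, 0, 0, 0, 0, 0], [0.02, 0, 0, 0, 0, 0, 0], [0, 0, 0, 0, 0, 0, 0], [0, 0, 0, 0, 0, 0, 0]],
])

```text
time_s: 2.8
tcp_pos: [0.4476, -0.2121, 0.0861]
tool_rot: [0.707, 0.0, -0.707, 0.0]
wrist_force: [0.1, -0.3, 0.8]
width: 0.0002
```

```bash
python3 - <<'E'
from h import *
plan([.447,-.212,.070],[0,-1,0])
f=arm.grab_frame("wrist");cv2.imwrite("pics/w2.png",f[:,:,::-1])
E
```

```text
t 2.8 tcp [ 0.4476 -0.2121  0.0861] F [ 0.14 -0.27  0.77] w 0.0002
A [[0.001, 0.001, -1.0], [-0.0, -1.0, -0.001], [-1.0, 0.0, -0.001]]
shift/500mm in current tool [ 0.0322 -0.0002  0.0013] after turn [ 0.0322 -0.0002  0.0013] turn/.08 [ 0.014 -0.008 -0.004]
```

View pics/w2.png

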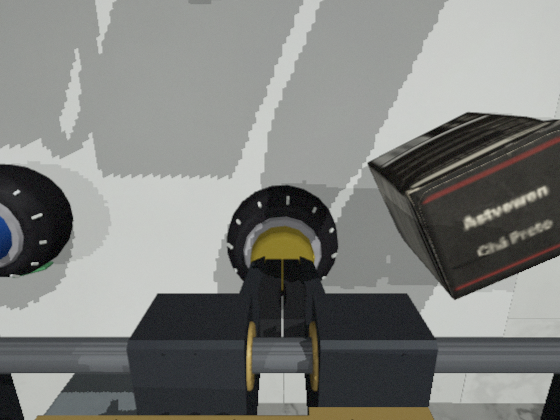

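The fingertips (282,260) are centred left-right on the yellow cap (282,250), about 16 mm above it. The carton is clear. I now press in small steps while watching the force.

Emit:
play_rows([
  [[0.012, 0, 0, 0, 0, 0, 0], [0.012, 0, 0, 0, 0, 0, 0], [0.004, 0, 0, 0, 0, 0, 0], [0.004, 0, 0, 0, 0, 0, 0], [0.004, 0, 0, 0, 0, 0, 0], [0, 0, 0, 0, 0, 0, 0]],
])

```text
time_s: 3.45
tcp_pos: [0.4471, -0.2117, 0.0676]
tool_rot: [-0.707, -0.001, 0.707, -0.001]
wrist_force: [-1.9, 1.1, 2.5]
width: 0.0006
```

Emit:
play_rows([
  [[0.004, 0, 0, 0, 0, 0, 0], [0.004, 0, 0, 0, 0, 0, 0], [0, 0, 0, 0, 0, 0, 0]],
])

```text
time_s: 3.75
tcp_pos: [0.4472, -0.2117, 0.0635]
tool_rot: [-0.707, -0.001, 0.707, -0.001]
wrist_force: [-1.2, -0.4, 1.6]
width: 0.0008
```

Emit:
play_rows([
  [[0.003, 0, 0, 0, 0, 0, 0], [0.003, 0, 0, 0, 0, 0, 0], [0, 0, 0, 0, 0, 0, 0]],
])

```text
time_s: 4.05
tcp_pos: [0.4472, -0.2117, 0.0607]
tool_rot: [-0.707, -0.001, 0.707, -0.001]
wrist_force: [-2.1, 1.1, 6.6]
width: 0.0005
```

Emit:
play_rows([
  [[0.002, 0, 0, 0, 0, 0, 0], [0, 0, 0, 0, 0, 0, 0]],
])

```text
time_s: 4.25
tcp_pos: [0.4472, -0.2117, 0.06]
tool_rot: [-0.707, -0.001, 0.707, -0.001]
wrist_force: [-3.3, 1.5, 9.0]
width: 0.0003
```

The force rises to 9 N at the stop: tip down 10 mm, less about 2.2 mm of cap give, leaves ≈7.8 mm. I retreat straight up and go over to blue, wrist camera looking.

Emit:
play_rows([
  [[-0.01, 0, 0, 0, 0, 0, 0], [-0.03, 0, 0, 0, 0, 0, 0], [-0.05, 0, 0, 0, 0, 0, 0], [-0.06, 0, 0, 0, 0, 0, 0], [-0.06, -0.02, 0, 0, 0, 0, 0], [-0.05, -0.05, 0.01, 0, 0, 0, 0], [0, -0.08, 0.01, 0, 0, 0, 0], [0, -0.08, 0.01, 0, 0, 0, 0]],
])

```text
time_s: 5.05
tcp_pos: [0.4327, -0.0961, 0.1907]
tool_rot: [0.708, -0.0, -0.706, 0.0]
wrist_force: [0.2, 0.3, 0.3]
width: 0.0007
```

Emit:
play_rows([
  [[0, -0.05, 0, 0, 0, 0, 0], [0, -0.02, 0, 0, 0, 0, 0], [0, 0, 0, 0, 0, 0, 0], [0, 0, 0, 0, 0, 0, 0]],
])

```text
time_s: 5.45
tcp_pos: [0.4322, -0.063, 0.1897]
tool_rot: [0.707, -0.0, -0.707, 0.0]
wrist_force: [-0.5, -1.2, 0.9]
width: 0.0007
```

```bash
python3 - <<'E'
from h import *
s=arm.observe();f=arm.grab_frame("wrist");cv2.imwrite("pics/w3.png",f[:,:,::-1])
c,M,o=cam("wrist",s)
d=M.T@(np.array([.456,-.048,.048])-o);near=(d[0]/d[2]*c["fx"]+c["cx"],d[1]/d[2]*c["fy"]+c["cy"])
px,st=blob(f,"blue",near,60);P=onplane(c,M,o,px,.048);print(near,px,st,P)
plan([P[0],P[1],.086],[0,-1,0])
g=arm.grab_frame("side")
pc,st=blob(g,"yellow",(328,167));print("side yellow now",pc,st)
E
```

```text
(np.float64(261.0293658990565), np.float64(172.8128969273574)) [266.72550382 167.54343294] [ 246  146   43   44 1439] [ 0.46010361 -0.05241856  0.048     ]
t 5.5 tcp [ 0.4321 -0.0633  0.1896] F [-0.21  0.4  -0.17] w 0.0006
A [[0.0, -0.001, -1.0], [-0.001, -1.0, 0.001], [-1.0, 0.001, -0.0]]
shift/500mm in current tool [ 0.2072 -0.022  -0.0559] after turn [ 0.2073 -0.0218 -0.0559] turn/.08 [-0.006 -0.    -0.008]
side yellow now [327.21052632 169.05263158] [323 167   9   4  19]
```

View pics/w3.png

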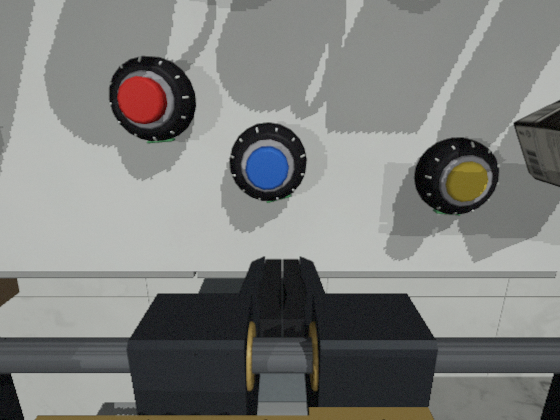

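The view shows blue at (267,168), red (140,100) well aside, and yellow (466,182) still upright and in place. Blue is at (0.460,-0.052), within 5 mm of the fixed views. Approach.

Emit:
play_rows([
  [[0.02, -0.011, -0.027, 0, 0, 0, 0], [0.05, -0.011, -0.027, 0, 0, 0, 0], [0.05, 0, 0, 0, 0, 0, 0], [0.05, 0, 0, 0, 0, 0, 0], [0.03, 0, 0, 0, 0, 0, 0], [0.01, 0, 0, 0, 0, 0, 0], [0, 0, 0, 0, 0, 0, 0], [0, 0, 0, 0, 0, 0, 0]],
])

```text
time_s: 6.35
tcp_pos: [0.4595, -0.0513, 0.0853]
tool_rot: [0.707, 0.0, -0.707, 0.0]
wrist_force: [-0.4, 0.2, 0.8]
width: 0.0001
```

```bash
python3 - <<'E'
from h import *
plan([.460,-.052,.070],[0,-1,0])
f=arm.grab_frame("wrist");cv2.imwrite("pics/w4.png",f[:,:,::-1])
E
```

```text
t 6.35 tcp [ 0.4595 -0.0513  0.0853] F [-0.38  0.19  0.85] w 0.0001
A [[0.001, 0.001, -1.0], [-0.0, -1.0, -0.001], [-1.0, 0.0, -0.001]]
shift/500mm in current tool [ 0.0306  0.0015 -0.0009] after turn [ 0.0306  0.0015 -0.001 ] turn/.08 [ 0.01  -0.012 -0.003]
```

View pics/w4.png

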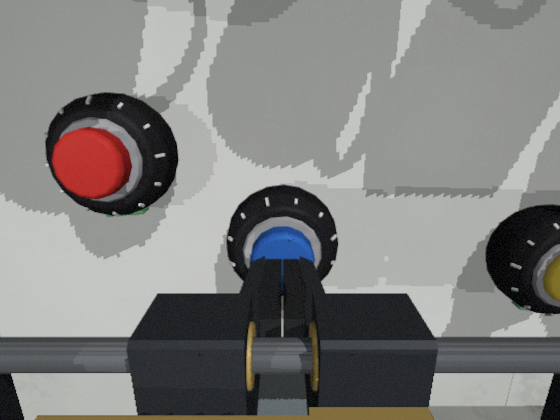

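The tips are centred on the blue cap (282,250) and red (90,163) is clear. Pressing with the same steps as before.

Emit:
play_rows([
  [[0.012, 0, 0, 0, 0, 0, 0], [0.012, 0, 0, 0, 0, 0, 0], [0.004, 0, 0, 0, 0, 0, 0], [0.004, 0, 0, 0, 0, 0, 0], [0.004, 0, 0, 0, 0, 0, 0], [0, 0, 0, 0, 0, 0, 0]],
])

```text
time_s: 7.0
tcp_pos: [0.4588, -0.0507, 0.0666]
tool_rot: [-0.707, -0.001, 0.707, -0.001]
wrist_force: [-1.0, 0.2, 2.6]
width: 0.0005
```

Emit:
play_rows([
  [[0.004, 0, 0, 0, 0, 0, 0], [0.004, 0, 0, 0, 0, 0, 0], [0, 0, 0, 0, 0, 0, 0]],
])

```text
time_s: 7.3
tcp_pos: [0.4589, -0.0507, 0.0625]
tool_rot: [-0.707, -0.001, 0.707, -0.001]
wrist_force: [-1.8, -0.4, 1.9]
width: 0.0002
```

Emit:
play_rows([
  [[0.003, 0, 0, 0, 0, 0, 0], [0.002, 0, 0, 0, 0, 0, 0], [0, 0, 0, 0, 0, 0, 0]],
])

```text
time_s: 7.6
tcp_pos: [0.4589, -0.0507, 0.0603]
tool_rot: [-0.707, -0.001, 0.707, -0.001]
wrist_force: [-1.8, -0.4, 7.4]
width: 0.0005
```

Emit:
play_rows([
  [[0.001, 0, 0, 0, 0, 0, 0], [0, 0, 0, 0, 0, 0, 0]],
])

```text
time_s: 7.8
tcp_pos: [0.459, -0.0507, 0.06]
tool_rot: [-0.707, -0.001, 0.707, -0.001]
wrist_force: [-3.9, 0.1, 9.4]
width: 0.0007
```

Emit:
play_rows([
  [[-0.01, 0, 0, 0, 0, 0, 0], [-0.03, 0, 0, 0, 0, 0, 0], [-0.05, 0, 0, 0, 0, 0, 0], [-0.07, 0, 0, 0, 0, 0, 0], [-0.07, 0, 0.02, 0, 0, 0, 0], [-0.06, 0, 0.03, 0, 0, 0, 0], [-0.03, 0, 0.02, 0, 0, 0, 0], [0, 0, 0, 0, 0, 0, 0]],
])

```text
time_s: 8.6
tcp_pos: [0.4245, -0.051, 0.2215]
tool_rot: [0.709, 0.0, -0.706, 0.001]
wrist_force: [0.3, 0.0, -1.1]
width: 0.0007
```

```bash
python3 - <<'E'
from h import *
s=arm.observe();f=arm.grab_frame("wrist");cv2.imwrite("pics/w5.png",f[:,:,::-1])
c,M,o=cam("wrist",s);print(s["time_s"],s["tcp_pos"],s["wrist_force"])
for k,p,z in(("yellow",(.447,-.212),.04),("blue",(.46,-.052),.04),("red",(.508,.043),.048)):
    d=M.T@(np.array([*p,z])-o);near=(d[0]/d[2]*c["fx"]+c["cx"],d[1]/d[2]*c["fy"]+c["cy"])
    try:
        px,st=blob(f,k,near,50);print(k,px.round(1),st,onplane(c,M,o,px,z).round(4))
    except ValueError: print(k,"not seen",near)
g=arm.grab_frame("side");h0=cv2.imread("pics/side0.png")[:,:,::-1]
a=np.hstack([x[80:340,160:380] for x in(h0,g)])
cv2.imwrite("pics/cmp.png",cv2.resize(a,None,fx=1.8,fy=1.8,interpolation=cv2.INTER_CUBIC)[:,:,::-1])
E
```

```text
8.6 [ 0.42451393 -0.0510082   0.2215344 ] [ 0.26118675  0.02545019 -1.13914982]
yellow [463.4 165.1] [ 445  147   38   37 1064] [ 0.4475 -0.2112  0.04  ]
blue [282.1 151.1] [ 264  133   38   37 1099] [ 0.4594 -0.0521  0.04  ]
red [170.3  89.8] [ 148   68   45   44 1465] [0.5094 0.0375 0.048 ]
```

View pics/cmp.png

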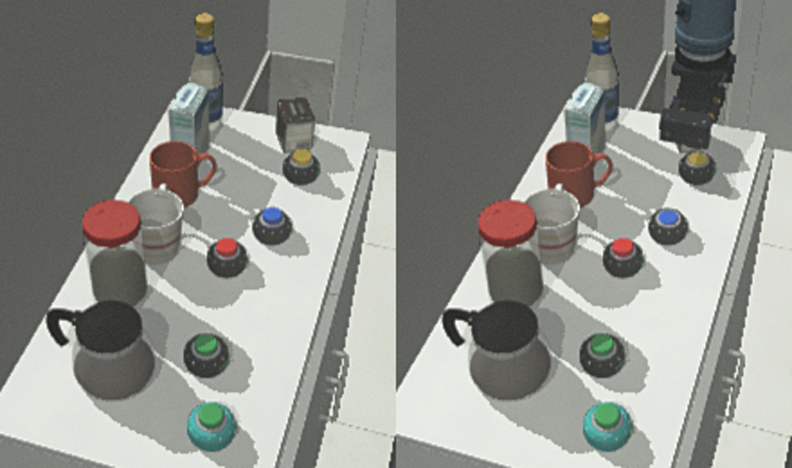

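View pics/w5.png

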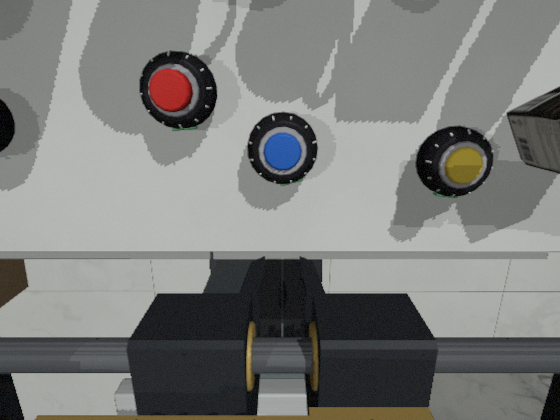

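The before/after side views show the yellow and blue caps sunk, red and green still proud, and nothing moved. The wrist view has yellow (463,165) and blue (282,151) where they stood, and the tool is well above. Handing in.

```bash
python3 -c "
from bench import arm
arm.finish_job();print('done')"
```

```text
the job is handed in; nothing more can be done
done
```

I pressed the yellow timer's button and then the blue one with closed fingertips, lifted clear and handed the job in at about 8.7 s of the 46 s allowed. No verdict is reported.

- **Presses:** each was stopped on rising force, at about 9 N for both. The fingertips went down about 10 mm, which leaves roughly 7.7 mm of button travel after the soft cap's give.
- **Last pictures:** both caps are sunk and red and green still stand proud. By eye, nothing else on the cabinet moved. By measurement, yellow and blue are within about 2 mm of their earlier wrist-camera positions.
- **Clearance:** the tool ended about 0.2 m above the surface with no contact force.
- **Disagreement:** the fixed cameras placed yellow and blue 5–8 mm from where the wrist camera did. I used the wrist values, and the close-up views showed the fingers centred left to right on each cap. Red's final wrist reading also differed from its fixed-camera one by about 5 mm; the before/after side view shows no shift.

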